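# Load an alloy tube into the sloped drill jig and close the bush plate

## Task

Get the short alloy tube ready for drilling: with your fingertips push it up the sloped channel of the blue drill jig, over the brass spring latch and up to the end stop, so that the latch springs up behind it and it cannot roll back. Then swing the drill-bush plate with the red tab over the tube and press it fully shut. Only push things, do not pick the tube up, and leave everything else on the bench where it is.

Things in the scene. Friction and masses are not known exactly. Their poses are not given: they have to be found in the camera images.
- ramp: sloped channel of the fixed drill jig (blue rails, slick black deck), always 10 degrees steep; place and direction vary. Origin on the deck, mid-width, 36 mm above the bench; x uphill along the deck, y across, z square to it. 'Ramp' positions below: mm in this frame. Deck x -102 to 92, z 0; 77 wide between rails whose tops are at z 14; base plate 212x116x8
- foot (a point): middle of the open lower end of the channel, on the deck at ramp x -78.5, axes as the ramp's. Left and right of it two small steel foot stops (10x10, ramp y +-28 to +-38, tops at z 7) keep the tube from rolling out; between them fingers can get behind the tube
- tube_axis (a point): middle of the loose grey alloy tube (25.4 dia x 75 long, about 60 g), on its axis; y along the tube, x and z turn as it rolls. It starts across the channel against the foot stops, at ramp x -62, z 12.7, and rolls back there if let go below the latch. At the end stop it is at x 54; let go there, it rolls 4 mm back onto the latch's nose, to x 50
- latch (a joint): brass one-way latch, rad: a flap in the channel floor, 36 wide, hinged at its lower end (ramp x -3), sprung up lightly (0.02 N m). 0 = up, its nose at ramp x 37 standing 14 mm above the deck; 0.38 = flush. The tube presses it down as it is pushed over (as do fingers on it), then it springs up behind the tube and blocks it
- end_stop (a point): top middle of the aluminium end stop's downhill face: ramp x 66.7, z 26.5, axes as the ramp's. The stop is 22 mm long and carries the bush plate's hinge, whose axis runs along ramp y at ramp x 78, z 30
- leaf (a joint): hinge of the aluminium bush plate, rad: 0 = shut, parallel to the deck over the tube's place, underside 27 mm above the deck, just clear of the tube; 1.57 = square to the deck; starts at 2.05 to 2.35, leaning away uphill. Stiff (0.05 N m): the plate stays where it is left; 1 to 3 N near the tab moves it
- leaf_tab (a point): middle of the red tab on the bush plate's free edge, on the outer (upper, when shut) face, 58 mm from the hinge axis. Plate 6 thick (3 either side of the hinge axis), 60 wide along ramp y; tab 26 wide, its end 66 mm from the hinge axis. Two steel bushes stand 7 mm proud of the outer face, 28 mm from the axis, 16 mm either side of the middle
- drilled_tube: a black anodised tube with cross holes, 30 dia x 150, lying on the bench beside the jig (bystander); origin under its middle
- tape_measure: orange tape measure, 36x74x62 (bystander); origin under its middle
- ball_adapter: polished round adapter with a ball stem, 43 dia x 36 high, standing on the bench (bystander); origin under its middle
- clamp_collar: dark split clamp collar lying flat, 40x48x12 (bystander); origin under its middle
- jar: small brown screw-top jar with a white lid, between vice and carton, 53 dia x 74 high (bystander); origin under its middle
- tape_roll: cream roll of tape lying flat, 96 dia x 48 high (bystander); origin under its middle
- pylon: grey alloy pylon tube with clamp adapter, 41x200x42 (bystander); origin under its middle
Things that resemble listed ones, but are neither listed nor needed, are in the scene too. What is shaped like the part that bears tube_axis but orange is not meant.

How it is judged:
On the way:
1. the tube lies past the latch and the latch stands up behind it (x of tube_axis in the frame of ramp between 0.046 and 0.0575 m and z of tube_axis in the frame of ramp between 0.009 and 0.0165 m and angle between the y axis of tube_axis and the y axis of ramp, either way round below 0.12 rad and value of joint latch below 0.06 rad), for 0.3 s.
At the end, for the whole second after the job is handed in: The tube lies at rest on the deck between the raised latch (joint under 0.06 rad) and the end stop: axis at ramp x 46 to 57.5 mm and z 9 to 16.5 mm, square to the channel within 0.12 rad; and the bush plate is shut over it (joint under 0.06 rad) (all of step 1 and value of joint leaf below 0.06 rad and linear speed of tube below 0.02 m/s); the robot touches nothing.
It fails at once if the tube is lifted more than about 12 mm off the deck (z of tube_axis in the frame of ramp above 0.025 m).
It fails at once if another thing on the bench is moved by more than 20 mm (distance of any of drilled_tube, tape_measure, ball_adapter, clamp_collar, jar, tape_roll, pylon from where it was at the start of the episode above 0.02 m).
It also fails if it takes over 51 s, if anything falls off the work surface, if the arm or the gripper's body presses on something with over 40 N, if the wrist force passes 120 N, or if a joint passes its speed limit or range.

## Robot

A 6-joint arm with a two-finger parallel gripper is mounted at the origin on a cart in front of the work surface, level with it; the furniture and walls round the work are solid. World frame = base frame: x ahead of the robot, y to its left, z up, the work surface at z = 0. Lengths are in m, angles in rad, forces in N, time in s.
With the tool pointing down it reaches from about 0.3 to 0.875 m from the base axis. Payload 6.4 kg.
Tool frame: the origin (TCP) lies between the finger pads; the fingertips stand 25 mm ahead of it and the grasp point (between the pads) lies 6 mm ahead of it; z points along the fingers, y is the line along which they close (so a half turn about z gives the same grasp; the last joint's range is limited). The gripper opens to 85 mm and grips with 20 to 120 N. Pads are 22 mm wide; open, the fingers measure 114 mm over their backs; the gripper's body (76 mm by 85 mm) begins 54 mm behind the grasp point. The pads swing forward as they close: fully open they stand 13 mm farther back than shut.
Start: joints at [1.088, 0.181, 1.607, -0, 1.354, -0.206], TCP at [0.157, 0.553, 0.256] pointing down, gripper open.
Joint ranges: [-2.99, 2.99], [-0.89, 2.07], [0.3, 2.58], [-1.14, 4.28], [0, 2.63], [-3.12, 3.12]. Speed limits (rad/s): [2.57, 2.57, 3.01, 3.14, 3.14, 3.14].

## Interface

Orientations are given as a unit quaternion [w, x, y, z].
In Python, from bench import ctrl gives the robot as it stands.
- The arm moves only by the tool servo_tool, never from a script. Its argument "series" is text: rows parted by semicolons, each of 7 numbers parted by spaces: the gripper command: -1 is fully open, 1 is shut, values between are in proportion, then the shift along the tool's x, y, z in m, then the turn, a rotation vector about the tool's x, y, z in degrees. A call has 1 to 12 rows; each row is the pose to reach, as a shift and turn from the pose commanded when the call began, along the tool's axes at that moment; what a row does not reach only later rows make up. A row lasts 1/12 s, in which the tool goes at most 41.7 mm and 7.16 degrees, less where a joint would pass 70% of its speed; a pose out of reach is approached as far as the arm can. A call with a gripper value outside its range is refused whole. The fingers move at their own pace and stop on an object; the grip force is fixed at half the most. Time passes only in rows, so rows that repeat a pose let the fingers close. It gives the time, the measured TCP pose, the force, the opening and the grip force at its end, in the units of the state.
- ctrl.get_obs(): the state, without advancing time (a new reading comes with each control period).
- ctrl.camera(name): name is "scene" or "top" or "wrist"; returns a dict with "img" (420x560x3 uint8, red, green, blue), "z_map" (420x560 float32, m along the optical axis (not along the pixel's ray), 0 where there is no reading), "fovy" (degrees; the focal length in pixels is half the picture's height over the tangent of half this angle, whatever the lens; pixels are square), "cx", "cy" (the principal point, pixels), "extrinsics" (4x4, takes a point from camera to world coordinates); the wrist camera has in their place "T_tool_cam" (4x4, takes a point from camera to tool coordinates, whose origin is the TCP and whose axes are the flange's). Camera axes: x right, y down, z forward; pixel columns grow to the right and rows downward; lengths in m; the calibration is good to about 2 mm. The wrist camera is an equidistant fisheye: a pixel r from the principal point sees the ray r / f radians off the axis. A picture is of the moment at which its call begins: read the wrist's pose just before it.
- ctrl.hand_in(): hands the job in; it is judged then, once.
The state is a dict: "time_s": time; "q": joint angles; "dq": joint speeds; "joint_efforts": joint torques, N m; "eef_pos": TCP position; "eef_rot": TCP orientation; "wrist_force": force on the tool from outside, world axes, zero at the start; "torque": the same for the moment, N m; "opening": opening from 0.0 (shut) to 1.0 (fully open); "grasp_force": force on a finger pad.
Only numpy, scipy, OpenCV 4.12 (cv2) and the standard library are available. Lean on these libraries where they do the work, as an engineer would, in place of code of your own. Each camera call takes 0.05 s, during which the arm holds its last target. There are 200 camera calls.

## Working session

There is one attempt and no reset: what is moved stays moved. The work goes in short steps, Python scripts to look and compute and a tool call to move; the robot and the scene stay as the last step left them, time stands still between calls to the robot, and variables do not carry over. Pictures are saved under pics/ and viewed, at most 10 in all, crops included, and the job is handed in when it is done.

Besides the shell and the picture viewer there is one more tool, called after "Request:" by a JSON object that holds its "method" and its "body". servo_tool: Moves the arm, as the interface text tells. Its arguments: {"type":"object","properties":{"series":{"type":"string"}},"required":["series"]}

```bash
mkdir -p pics
python3 - <<'E'
from bench import ctrl
import cv2,numpy as np,pickle
o=ctrl.get_obs();print(o)
d={}
for n in("scene","top"):
    c=ctrl.camera(n);d[n]=c;cv2.imwrite(f"pics/{n}0.png",c["img"][:,:,::-1]);print(n,c["fovy"],c["cx"],c["cy"],np.round(c["extrinsics"],3).tolist())
pickle.dump(d,open("d0.pkl","wb"))
E
```

```text
{'time_s': 0.0, 'q': array([ 1.08770594e+00,  1.81565552e-01,  1.60803441e+00,  1.10591559e-05,
        1.35381762e+00, -2.06291567e-01]), 'dq': array([ 2.50345484e-03,  2.43241550e-05,  1.35480393e-03, -2.27048805e-04,
        1.64219883e-03, -1.13932101e-03]), 'joint_efforts': array([-1.33569578e-03, -4.44884634e+01, -3.51330221e+01, -3.37648898e-04,
        9.01430467e-03,  3.50908316e-06]), 'eef_pos': array([0.15685946, 0.55264195, 0.25535758]), 'eef_rot': array([-3.13408844e-04,  1.37959132e-01,  9.90437502e-01, -8.56970308e-04]), 'wrist_force': array([-0.3182467 , -0.29301414,  0.87448636]), 'torque': array([-0.0154409 ,  0.01383288, -0.00410725]), 'grasp_force': 0.0, 'opening': 1.004590892875161}
scene 49.93877188668502 278.3429027754129 207.37511231396175 [[0.832, -0.413, 0.369, -0.038], [-0.554, -0.613, 0.563, -0.892], [-0.006, -0.673, -0.74, 1.157], [0.0, 0.0, 0.0, 1.0]]
top 45.54798163334938 279.77179958244403 210.3410025223424 [[0.004, -0.996, 0.087, 0.313], [-1.0, -0.005, -0.003, -0.095], [0.003, -0.087, -0.996, 1.828], [0.0, 0.0, 0.0, 1.0]]
```

View pics/scene0.png

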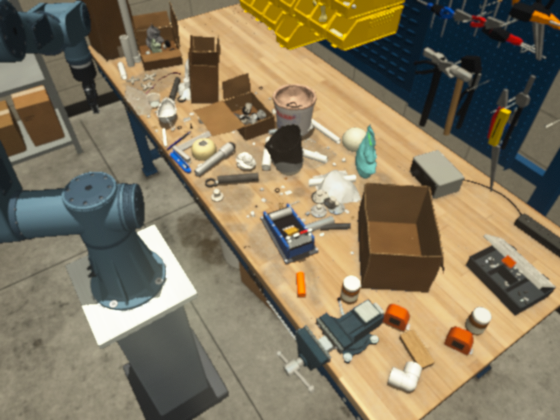

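View pics/top0.png

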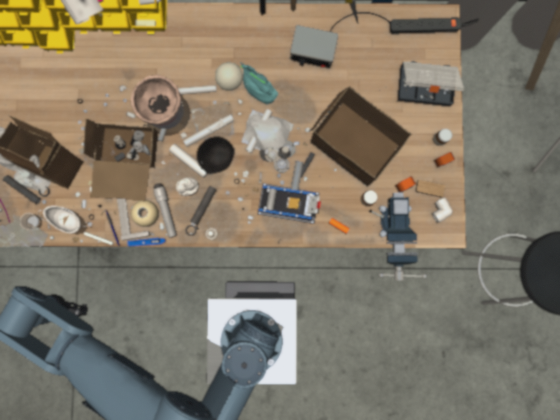

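The blue drill jig is at top px (289,203) and scene px (290,232). The red tab is at its right end, top px (318,205). The orange bar at top px (339,226) is the decoy. I'll enlarge both views and measure the rails.

```bash
cat > h.py <<'E'
import numpy as np,cv2
def ray(c,u,v):
    f=210/np.tan(np.radians(c["fovy"]/2));E=c["extrinsics"]
    d=E[:3,:3]@np.array([(u-c["cx"])/f,(v-c["cy"])/f,1]);return E[:3,3],d
def onz(c,u,v,z):
    p,d=ray(c,u,v);return p+d*(z-p[2])/d[2]
def pix(c,P):
    f=210/np.tan(np.radians(c["fovy"]/2));E=c["extrinsics"];q=E[:3,:3].T@(np.asarray(P)-E[:3,3]);return f*q[0]/q[2]+c["cx"],f*q[1]/q[2]+c["cy"]
E
python3 - <<'E'
import pickle,numpy as np,cv2
from h import *
d=pickle.load(open("d0.pkl","rb"))
a=cv2.resize(d["top"]["img"][175:230,250:330],(800,550)[:2],interpolation=cv2.INTER_CUBIC)[:, :, ::-1]
b=cv2.resize(d["scene"]["img"][198:268,255:355],(800,560),interpolation=cv2.INTER_CUBIC)[:, :, ::-1]
cv2.imwrite("pics/c1.png",np.vstack([cv2.resize(a,(436,300)),cv2.resize(b,(436,300))]))
for n,(y0,y1,x0,x1) in dict(top=(175,230,250,330),scene=(198,268,255,355)).items():
    c=d[n];hsv=cv2.cvtColor(c["img"],cv2.COLOR_RGB2HSV)
    m=cv2.inRange(hsv,(105,90,40),(125,255,255));mm=np.zeros_like(m);mm[y0:y1,x0:x1]=m[y0:y1,x0:x1]
    ys,xs=np.nonzero(mm);r=cv2.minAreaRect(np.c_[xs,ys].astype(np.float32));print(n,len(xs),r,cv2.boxPoints(r).tolist())
    print([np.round(onz(c,*p,0.03),3).tolist() for p in cv2.boxPoints(r)])
    m=cv2.inRange(hsv,(170,120,80),(180,255,255))|cv2.inRange(hsv,(0,150,80),(5,255,255))
    ys,xs=np.nonzero(m[y0:y1,x0:x1]);print("red",len(xs),xs.mean()+x0,ys.mean()+y0)
    P=[]
    for v,u in zip(ys+y0,xs+x0):
        z=c["z_map"][v,u]
        p,dd=ray(c,u,v)
        P.append(p+dd*z)
    print(np.round(np.median(P,0),3))
E
```

```text
top 257 ((287.0121154785156, 201.82968139648438), (52.77309036254883, 27.117141723632812), 9.7824068069458) [[258.7055358886719, 210.70785522460938], [263.3128967285156, 183.9849853515625], [315.3186950683594, 192.95150756835938], [310.7113342285156, 219.67437744140625]]
[[0.468, -0.024, 0.03], [0.566, -0.04, 0.03], [0.534, -0.229, 0.03], [0.437, -0.212, 0.03]]
red 10 318.5 204.5
[ 0.482 -0.232  0.133]
scene 451 ((289.7076721191406, 228.7384796142578), (54.57527542114258, 32.249027252197266), 60.2551155090332) [[262.1692199707031, 213.04617309570312], [290.1692199707031, 197.04617309570312], [317.2461242675781, 244.4307861328125], [289.2461242675781, 260.4307861328125]]
[[0.465, -0.026, 0.03], [0.585, -0.018, 0.03], [0.538, -0.234, 0.03], [0.431, -0.236, 0.03]]
red 22 302.95454545454544 231.36363636363637
[ 0.484 -0.235  0.134]
```

View pics/c1.png

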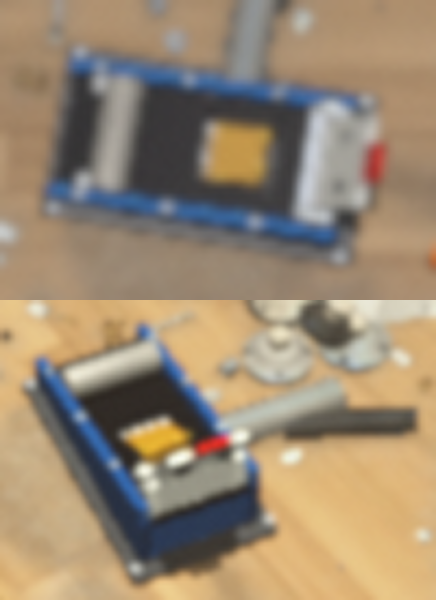

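The tube is the grey bar lying across the lower end of the blue channel: crop (118,135), top px (272,200). The orange bar at top px (339,226) is the lookalike. The latch is the brass plate at crop (237,152). The plate with the red tab leans away at the right, so uphill is about world -y. I'll move above the jig and take a close wrist view.

Request:
{"method": "servo_tool", "body": {"series": "0.05 0 0 -0.04 0 0 0; 0.05 -0.512 -0.549 -0.075 0 0 82; 0.05 -0.512 -0.549 -0.075 0 0 82; 0.05 -0.512 -0.549 -0.075 0 0 82; 0.05 -0.512 -0.549 -0.075 0 0 82; 0.05 -0.512 -0.549 -0.075 0 0 82; 0.05 -0.512 -0.549 -0.075 0 0 82; 0.05 -0.512 -0.549 -0.075 0 0 82; 0.05 -0.512 -0.549 -0.075 0 0 82; 0.05 -0.512 -0.549 -0.075 0 0 82; 0.05 -0.512 -0.549 -0.075 0 0 82; 0.05 -0.512 -0.549 -0.075 0 0 82"}}

```text
time_s: 1.1
eef_pos: [0.3661, 0.1438, 0.3177]
eef_rot: [0.0, 0.737, 0.676, 0.0]
wrist_force: [1.3, 0.1, -0.3]
opening: 0.47
grasp_force: 0.0
```

Request:
{"method": "servo_tool", "body": {"series": "0.05 -0.246 0.156 -0.012 0 0 3; 0.05 -0.246 0.156 -0.012 0 0 3; 0.05 -0.246 0.156 -0.012 0 0 3; 0.05 -0.246 0.156 -0.012 0 0 3; 0.05 -0.246 0.156 -0.012 0 0 3; 0.05 -0.246 0.156 -0.012 0 0 3; 0.05 -0.246 0.156 -0.012 0 0 3; 0.05 -0.246 0.156 -0.012 0 0 3; 0.05 -0.246 0.156 -0.012 0 0 3; 0.05 -0.246 0.156 -0.012 0 0 3"}}

```text
time_s: 1.93
eef_pos: [0.5011, -0.112, 0.3289]
eef_rot: [-0.001, 0.753, 0.658, -0.0]
wrist_force: [0.1, 0.4, -0.0]
opening: 0.477
grasp_force: 0.0
```

Run:
```python
from bench import ctrl
import cv2,numpy as np,pickle
o=ctrl.get_obs();print(o["eef_pos"],o["eef_rot"],o["opening"])
c=ctrl.camera("wrist");c["o"]=o;pickle.dump(c,open("w1.pkl","wb"))
print(c["fovy"],c["cx"],c["cy"],np.round(c["T_tool_cam"],3).tolist())
cv2.imwrite("pics/w1.png",c["img"][:,:,::-1])
```

```text
[ 0.50113947 -0.1119679   0.32886897] [-9.43861494e-04  7.52889139e-01  6.58146635e-01 -2.44608618e-04] 0.4769099298472908
65.70646984690485 277.41755620703015 209.71263345229377 [[-0.0, -0.957, -0.289, 0.074], [1.0, 0.0, -0.001, -0.001], [0.001, -0.289, 0.957, -0.118], [0.0, 0.0, 0.0, 1.0]]
```

View pics/w1.png

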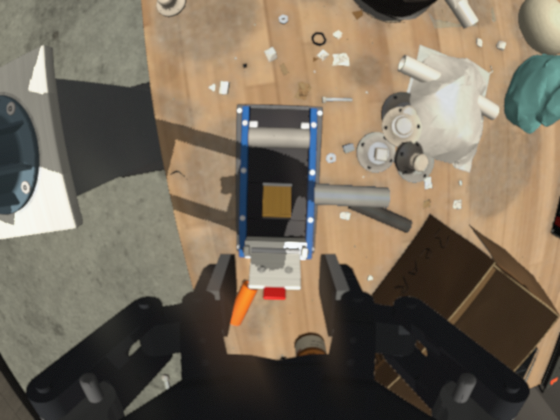

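The wrist view shows the channel with rails at px x 241 and 318, the tube at (280,138), the latch at (277,200) and the red tab at (274,293). A grey pylon touches the right rail area at (350,195). Next I'll fit the ramp frame.

```bash
cat >> h.py <<'E'
from scipy.spatial.transform import Rotation as R
def tool(o):
    T=np.eye(4);q=o["eef_rot"];T[:3,:3]=R.from_quat([q[1],q[2],q[3],q[0]]).as_matrix();T[:3,3]=o["eef_pos"];return T
def wpts(c):
    f=210/np.tan(np.radians(c["fovy"]/2));v,u=np.mgrid[:420,:560]
    a=u-c["cx"];b=v-c["cy"];r=np.hypot(a,b)+1e-9;t=np.tan(r/f);z=c["z_map"]
    P=np.stack([a/r*t*z,b/r*t*z,z],-1);T=tool(c["o"])@c["T_tool_cam"];return P@T[:3,:3].T+T[:3,3]
E
python3 - <<'E'
import pickle
from h import *
c=pickle.load(open("w1.pkl","rb"));P=wpts(c);hsv=cv2.cvtColor(c["img"],cv2.COLOR_RGB2HSV)
blue=cv2.inRange(hsv,(105,110,40),(125,255,255))>0
def sel(m,x0,x1,y0,y1):
    k=np.zeros(m.shape,bool);k[y0:y1,x0:x1]=m[y0:y1,x0:x1];return P[k]
L=sel(blue,230,255,115,245);Rr=sel(blue,300,325,115,245)
ang=[]
for n,A in(("L",L),("R",Rr)):
    l=cv2.fitLine(A[:,:2].astype(np.float32),cv2.DIST_HUBER,0,.01,.01).ravel();print(n,len(A),l)
    d=l[:2]*(-np.sign(l[1]));ang.append(d);s=(A[:,:2]-A[:,:2].mean(0))@d;print(np.degrees(np.arctan2(d[1],d[0])),"slope deg",np.degrees(np.arctan(np.polyfit(s,A[:,2],1)[0])))
u=sum(ang);u/=np.linalg.norm(u);n=np.array([-u[1],u[0]])
# widths: lateral band of top rail points
print("u",u,"lat",[np.round(np.percentile(A[:,:2]@n,[5,50,95]),4) for A in(L,Rr)])
deck=P[150:180,250:300].reshape(-1,3);s=deck[:,:2]@u;p=np.polyfit(s,deck[:,2],1);print("deck slope",np.degrees(np.arctan(p[0])),"s0 at z36:",(0.036-p[1])/p[0], "resid",np.std(deck[:,2]-np.polyval(p,s)))
t=P[125:152,262:302].reshape(-1,3);n3=t[:,2]-np.polyval(p,t[:,:2]@u);k=n3>.02;print("tube ridge s",np.median((t[k])[:,:2]@u), t[k][:,2].max(),"lat",np.median(t[k][:,:2]@n))
red=cv2.inRange(hsv,(172,120,80),(180,255,255))|cv2.inRange(hsv,(0,190,80),(3,255,255));rp=sel(red>0,255,295,280,305)
print("tab",len(rp),np.median(rp,0),"s",np.median(rp[:,:2]@u),"lat",np.median(rp[:,:2]@n))
br=cv2.inRange(hsv,(12,120,60),(25,255,255))>0;bp=sel(br,255,300,178,225);s=bp[:,:2]@u;print("latch s",np.percentile(s,[2,50,98]),"lat",np.percentile(bp[:,:2]@n,[2,50,98]),"zmax",bp[:,2].max())
for v in range(105,300,6):print(v,np.round([P[v,277,:2]@u,P[v,277,2]],4),end=" ")
E
```

```text
L 840 [ 0.16643468  0.98605245  0.4583724  -0.10260007]
-99.58059 slope deg 6.394105555189332
R 739 [ 0.1626193   0.9866889   0.540867   -0.12239983]
-99.35896 slope deg 9.094231321188543
u [-0.16452728 -0.98637253] lat [array([0.4647, 0.4692, 0.4728]), array([0.5501, 0.5537, 0.5577])]
deck slope -20.652668077938216 s0 at z36: 0.009395835006080877 resid 0.021081872300717435
tube ridge s -0.04603209667701142 0.4471829659337766 lat 0.5101026778924064
tab 215 [ 0.48031268 -0.22871028  0.1321366 ] s 0.1465056494092633 lat 0.5114203520451875
latch s [0.04659029 0.06359315 0.08003727] lat [0.4927695  0.51146111 0.52995808] zmax 0.4471829659337766
105 [-0.046   0.4472] 111 [-0.051   0.0191] 117 [-0.0431  0.0212] 123 [-0.0353  0.0222] 129 [-0.0284  0.0441] 135 [-0.0213  0.05  ] 141 [-0.014   0.0512] 147 [-0.0059  0.0436] 153 [0.0032 0.03  ] 159 [0.0108 0.0316] 165 [0.0187 0.0309] 171 [0.0261 0.0338] 177 [0.0338 0.035 ] 183 [0.0412 0.0375] 189 [0.049  0.0378] 195 [0.0557 0.0431] 201 [0.063  0.0453] 207 [0.0699 0.0492] 213 [0.0759 0.0558] 219 [0.0881 0.043 ] 225 [0.0953 0.0462] 231 [0.1039 0.0456] 237 [0.1114 0.0481] 243 [0.1092 0.074 ] 249 [0.1138 0.0821] 255 [0.1192 0.0879] 261 [0.1229 0.0971] 267 [0.1286 0.1015] 273 [0.1324 0.1098] 279 [0.1367 0.1164] 285 [0.1404 0.124 ] 291 [0.1452 0.1294] 297 [0.1492 0.1359]
```

```bash
cat >> h.py <<'E'
yaw=np.radians(-99.47);u=np.array([np.cos(yaw),np.sin(yaw),0]);RY=np.array([-u[1],u[0],0]);t=np.radians(10)
RX=u*np.cos(t)+np.array([0,0,np.sin(t)]);RZ=np.cross(RX,RY);O=u*.045+RY*.5114+[0,0,.036]
A=np.c_[RX,RY,RZ];RT=np.c_[-RX,RY,-RZ]
def ramp(p): return A.T@(np.asarray(p)-O)*1000
def goto(o,x,y,z):
    T=tool(o);print("now ramp",ramp(T[:3,3]).round(1),"shift",(T[:3,:3].T@(O+A@np.array([x,y,z])/1000-T[:3,3])).round(4),"turn",np.degrees(R.from_matrix(T[:3,:3].T@RT).as_rotvec()).round(2),"F",o["wrist_force"].round(1))
E
python3 - <<'E'
from h import *
from bench import ctrl
o=ctrl.get_obs();goto(o,-92,0,90);goto(o,-92,0,40)
E
```

```text
now ramp [ 33.5   1.2 291.8] shift [0.0884 0.0019 0.2206] turn [  0.1  -10.04   1.85] F [0.2 0.2 0.4]
now ramp [ 33.5   1.2 291.8] shift [0.0797 0.0017 0.2698] turn [  0.1  -10.04   1.85] F [0.2 0.2 0.4]
```

Request:
{"method": "servo_tool", "body": {"series": "0.05 0.088 0.002 0.03 0 -10 1.8; 0.05 0.088 0.002 0.06 0 -10 1.8; 0.05 0.088 0.002 0.1 0 -10 1.8; 0.05 0.088 0.002 0.14 0 -10 1.8; 0.05 0.088 0.002 0.18 0 -10 1.8; 0.05 0.088 0.002 0.22 0 -10 1.8; 0.05 0.088 0.002 0.22 0 -10 1.8; 0.05 0.088 0.002 0.22 0 -10 1.8; 0.05 0.088 0.002 0.22 0 -10 1.8"}}

```text
time_s: 2.73
eef_pos: [0.5146, -0.024, 0.1097]
eef_rot: [0.057, 0.759, 0.645, -0.066]
wrist_force: [-1.0, -0.7, 0.4]
opening: 0.476
grasp_force: 0.0
```

Run:
```python
from h import *
import pickle
from bench import ctrl
o=ctrl.get_obs();goto(o,-92,0,40)
c=ctrl.camera("wrist");c["o"]=o;pickle.dump(c,open("w2.pkl","wb"));cv2.imwrite("pics/w2.png",c["img"][:,:,::-1])
s=ctrl.camera("scene")["img"][185:275,250:370,::-1];cv2.imwrite("pics/s2.png",cv2.resize(s,(720,540),interpolation=cv2.INTER_CUBIC))
P=wpts(c);Q=(P-O)@A*1000
print([np.round(Q[v,277],0).tolist() for v in range(100,330,8)])
```

```text
now ramp [-91.6   0.2  91. ] shift [ 0.0004 -0.0003  0.051 ] turn [ 0.11 -0.    0.12] F [-1.  -0.7  0.4]
[[-175.0, -1.0, -5.0], [-170.0, -1.0, -6.0], [-165.0, -1.0, -7.0], [-159.0, -1.0, -6.0], [-154.0, -1.0, -8.0], [-148.0, -1.0, -10.0], [-143.0, -1.0, -11.0], [-137.0, -1.0, -11.0], [-131.0, -1.0, -14.0], [-126.0, -1.0, -14.0], [-120.0, -1.0, -15.0], [-114.0, -1.0, -16.0], [-109.0, -1.0, -14.0], [-104.0, -1.0, -10.0], [-101.0, -1.0, 1.0], [-96.0, -1.0, 1.0], [-90.0, -1.0, 1.0], [-84.0, -1.0, 1.0], [-78.0, -1.0, 1.0], [-72.0, -1.0, 1.0], [-73.0, -1.0, 16.0], [-70.0, -1.0, 21.0], [-65.0, -1.0, 24.0], [-60.0, -1.0, 26.0], [-39.0, -1.0, 0.0], [-32.0, -1.0, 1.0], [-24.0, -1.0, 0.0], [-17.0, -1.0, 1.0], [-9.0, -1.0, 0.0]]
```

View pics/w2.png

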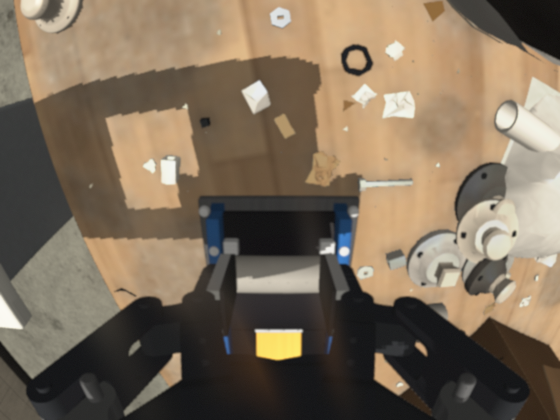

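The wrist view shows the tube at (278,272) in front of the stops at (232,245) and (327,245). The ramp frame fits: deck z about 0 to 1, deck end at x -102, tube rear at x -74. I'll descend behind the tube.

Request:
{"method": "servo_tool", "body": {"series": "0.05 0.002 0 0.02 0 0 0; 0.05 0.002 0 0.038 0 0 0; 0.05 0.002 0 0.05 0 0 0; 0.05 0.002 0 0.05 0 0 0; 0.05 0.002 0 0.05 0 0 0"}}

```text
time_s: 3.25
eef_pos: [0.5147, -0.032, 0.0609]
eef_rot: [0.058, 0.76, 0.644, -0.065]
wrist_force: [0.2, 0.8, 1.6]
opening: 0.476
grasp_force: 0.0
```

Run:
```python
from h import *
from bench import ctrl
o=ctrl.get_obs();goto(o,31,0,40)
```

```text
now ramp [-92.4   1.6  41.6] shift [-0.1234 -0.0016  0.0015] turn [ 0.2   0.   -0.01] F [0.2 0.8 1.6]
```

Request:
{"method": "servo_tool", "body": {"series": "0.05 -0.004 -0.001 0.001 0 0 0; 0.05 -0.009 -0.001 0.001 0 0 0; 0.05 -0.015 -0.001 0.001 0 0 0; 0.05 -0.021 -0.001 0.001 0 0 0; 0.05 -0.027 -0.001 0.001 0 0 0; 0.05 -0.033 -0.001 0.001 0 0 0; 0.05 -0.039 -0.001 0.001 0 0 0; 0.05 -0.045 -0.001 0.001 0 0 0; 0.05 -0.051 -0.001 0.001 0 0 0; 0.05 -0.057 -0.001 0.001 0 0 0; 0.05 -0.06 -0.001 0.001 0 0 0; 0.05 -0.06 -0.001 0.001 0 0 0"}}

```text
time_s: 4.25
eef_pos: [0.5044, -0.0911, 0.0707]
eef_rot: [0.058, 0.76, 0.644, -0.065]
wrist_force: [1.1, 3.2, 4.6]
opening: 0.474
grasp_force: 2.5
```

Run:
```python
from h import *
from bench import ctrl
o=ctrl.get_obs();goto(o,31,0,40)
c=ctrl.camera("wrist");c["o"]=o
Q=(wpts(c)-O)@A*1000
for u0 in(262,278,294):print([np.round(Q[v,u0,[0,2]],0).tolist() for v in range(230,345,6)])
cv2.imwrite("pics/w3.png",c["img"][:,:,::-1])
```

```text
now ramp [-31.5   1.1  40.8] shift [-0.0625 -0.0011  0.0008] turn [ 0.29  0.   -0.06] F [1.1 3.2 4.6]
[[-47.0, 1.0], [-44.0, 1.0], [-39.0, -1.0], [-36.0, -1.0], [-33.0, 0.0], [-29.0, 0.0], [-26.0, 1.0], [-22.0, 1.0], [-24.0, 11.0], [-24.0, 18.0], [-23.0, 21.0], [-20.0, 22.0], [-18.0, 25.0], [-15.0, 25.0], [-12.0, 26.0], [-7.0, 25.0], [13.0, 3.0], [15.0, 6.0], [20.0, 7.0], [23.0, 8.0]]
[[-47.0, 0.0], [-43.0, 0.0], [-40.0, 1.0], [-36.0, -0.0], [-33.0, 1.0], [-29.0, -0.0], [-26.0, 1.0], [-22.0, 1.0], [-24.0, 10.0], [-24.0, 17.0], [-23.0, 21.0], [-20.0, 22.0], [-18.0, 24.0], [-15.0, 26.0], [-12.0, 27.0], [-7.0, 24.0], [12.0, 4.0], [16.0, 5.0], [20.0, 6.0], [23.0, 8.0]]
[[-47.0, 1.0], [-43.0, 1.0], [-40.0, 1.0], [-36.0, -0.0], [-33.0, 1.0], [-29.0, -0.0], [-26.0, 0.0], [-22.0, -0.0], [-23.0, 10.0], [-24.0, 17.0], [-23.0, 21.0], [-20.0, 22.0], [-17.0, 24.0], [-14.0, 25.0], [-11.0, 26.0], [-7.0, 25.0], [13.0, 4.0], [15.0, 6.0], [20.0, 6.0], [23.0, 8.0]]
```

View pics/w3.png

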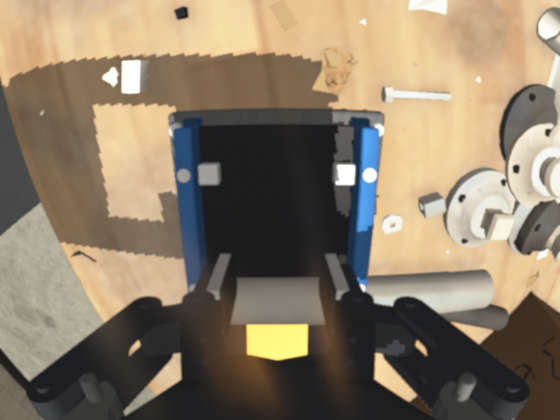

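The tube at (278,300) is square and in the channel, with its axis at about x -11. It sits 20 mm ahead of the TCP, so I'll push on over the latch.

Request:
{"method": "servo_tool", "body": {"series": "0.05 -0.006 -0.001 0.001 0 0 0; 0.05 -0.012 -0.001 0.001 0 0 0; 0.05 -0.018 -0.001 0.001 0 0 0; 0.05 -0.024 -0.001 0.001 0 0 0; 0.05 -0.03 -0.001 0.001 0 0 0; 0.05 -0.036 -0.001 0.001 0 0 0; 0.05 -0.042 -0.001 0.001 0 0 0; 0.05 -0.048 -0.001 0.001 0 0 0; 0.05 -0.053 -0.001 0.001 0 0 0; 0.05 -0.057 -0.001 0.001 0 0 0; 0.05 -0.06 -0.001 0.001 0 0 0; 0.05 -0.06 -0.001 0.001 0 0 0"}}

```text
time_s: 5.3
eef_pos: [0.4931, -0.1494, 0.0794]
eef_rot: [0.058, 0.76, 0.644, -0.066]
wrist_force: [2.7, 1.3, 1.6]
opening: 0.476
grasp_force: 1.0
```

```bash
cat > look.py <<'E'
from h import *
from bench import ctrl
import sys
o=ctrl.get_obs();goto(o,34,0,40)
c=ctrl.camera("wrist");c["o"]=o
Q=(wpts(c)-O)@A*1000
for u0 in(262,278,294):print([np.round(Q[v,u0,[0,2]],0).tolist() for v in range(224,350,6)])
cv2.imwrite("pics/%s.png"%sys.argv[1],c["img"][:,:,::-1])
E
python3 look.py w4
```

```text
now ramp [28.5 -0.5 39. ] shift [-0.0055  0.0005 -0.001 ] turn [ 0.21  0.03 -0.03] F [2.7 1.3 1.6]
[[9.0, 0.0], [13.0, 1.0], [15.0, 2.0], [19.0, 2.0], [22.0, 1.0], [26.0, 2.0], [29.0, 3.0], [32.0, 3.0], [35.0, 3.0], [39.0, 4.0], [37.0, 13.0], [37.0, 19.0], [39.0, 21.0], [42.0, 23.0], [45.0, 24.0], [47.0, 26.0], [50.0, 26.0], [55.0, 25.0], [68.0, 14.0], [68.0, 19.0], [68.0, 24.0]]
[[9.0, 0.0], [13.0, -1.0], [16.0, -1.0], [19.0, 1.0], [22.0, 2.0], [25.0, 2.0], [29.0, 3.0], [32.0, 2.0], [35.0, 4.0], [38.0, 5.0], [37.0, 14.0], [38.0, 18.0], [39.0, 21.0], [42.0, 23.0], [45.0, 23.0], [47.0, 25.0], [51.0, 25.0], [56.0, 24.0], [68.0, 14.0], [68.0, 19.0], [68.0, 24.0]]
[[10.0, 0.0], [13.0, 0.0], [16.0, 0.0], [19.0, 1.0], [22.0, 2.0], [25.0, 3.0], [29.0, 1.0], [32.0, 3.0], [36.0, 3.0], [39.0, 4.0], [37.0, 13.0], [38.0, 17.0], [41.0, 19.0], [41.0, 24.0], [44.0, 25.0], [47.0, 25.0], [51.0, 26.0], [56.0, 24.0], [67.0, 15.0], [68.0, 19.0], [68.0, 24.0]]
```

Request:
{"method": "servo_tool", "body": {"series": "0.05 -0.002 0 0 0 0 0; 0.05 -0.004 0 0 0 0 0; 0.05 -0.005 0 0 0 0 0; 0.05 -0.006 0 0 0 0 0; 0.05 -0.006 0 0 0 0 0"}}

```text
time_s: 5.77
eef_pos: [0.4916, -0.1543, 0.0798]
eef_rot: [0.057, 0.76, 0.644, -0.066]
wrist_force: [0.7, 2.5, 2.1]
opening: 0.474
grasp_force: 1.0
```

```bash
python3 look.py w5
```

```text
now ramp [33.5 -1.1 38.6] shift [-0.0005  0.0011 -0.0014] turn [ 0.13 -0.01  0.01] F [0.7 2.5 2.1]
[[13.0, 4.0], [16.0, 5.0], [18.0, 7.0], [21.0, 7.0], [24.0, 8.0], [27.0, 10.0], [30.0, 10.0], [32.0, 13.0], [35.0, 13.0], [38.0, 14.0], [43.0, 12.0], [43.0, 17.0], [44.0, 21.0], [46.0, 23.0], [49.0, 25.0], [52.0, 26.0], [55.0, 26.0], [60.0, 25.0], [68.0, 20.0], [67.0, 25.0], [70.0, 27.0]]
[[12.0, 5.0], [16.0, 5.0], [18.0, 6.0], [21.0, 8.0], [24.0, 8.0], [27.0, 9.0], [29.0, 12.0], [32.0, 12.0], [35.0, 13.0], [38.0, 15.0], [43.0, 11.0], [43.0, 17.0], [45.0, 20.0], [47.0, 22.0], [49.0, 25.0], [52.0, 25.0], [56.0, 25.0], [61.0, 24.0], [68.0, 20.0], [68.0, 25.0], [70.0, 27.0]]
[[13.0, 4.0], [16.0, 4.0], [18.0, 7.0], [21.0, 8.0], [24.0, 9.0], [26.0, 11.0], [30.0, 10.0], [32.0, 12.0], [35.0, 13.0], [38.0, 15.0], [42.0, 13.0], [43.0, 17.0], [45.0, 20.0], [47.0, 22.0], [49.0, 24.0], [52.0, 26.0], [56.0, 25.0], [60.0, 25.0], [69.0, 19.0], [68.0, 25.0], [70.0, 28.0]]
```

The latch now stands at nose z 14 to 15 behind the tube. I'll retreat, shut the fingers and go over to the uphill side of the plate.

Request:
{"method": "servo_tool", "body": {"series": "0.05 0.008 0 0 0 0 0; 0.05 0.016 0 -0.005 0 0 0; 0.05 0.016 0 -0.04 0 0 0; 0.3 0.016 0.001 -0.08 0 0 0; 1 0.01 0.001 -0.11 0 0 0; 1 -0.03 0.001 -0.11 0 0 0; 1 -0.07 0.001 -0.11 0 0 0; 1 -0.112 0.001 -0.11 0 0 0; 1 -0.112 0.001 -0.11 0 0 0; 1 -0.112 0.001 -0.11 0 0 0; 1 -0.112 0.001 -0.11 0 0 0; 1 -0.112 0.001 -0.11 0 0 0"}}

```text
time_s: 6.82
eef_pos: [0.4774, -0.2427, 0.207]
eef_rot: [0.057, 0.76, 0.645, -0.066]
wrist_force: [0.6, 0.1, -1.0]
opening: 0.001
grasp_force: 0.0
```

Run:
```python
from h import *
from bench import ctrl
o=ctrl.get_obs();goto(o,145,0,90);print(o["opening"])
c=ctrl.camera("wrist");c["o"]=o;cv2.imwrite("pics/w6.png",c["img"][:,:,::-1])
Q=(wpts(c)-O)@A*1000
print([np.round(Q[v,277],0).tolist() for v in range(100,330,6)])
```

```text
now ramp [143.7  -0.6 148.3] shift [-0.0013  0.0005  0.0583] turn [ 0.09 -0.06  0.09] F [ 0.6  0.1 -1. ]
0.0011940294325655922
[[59.0, -2.0, 23.0], [63.0, -2.0, 19.0], [68.0, -2.0, 27.0], [72.0, -2.0, 27.0], [76.0, -2.0, 33.0], [81.0, -2.0, 36.0], [85.0, -2.0, 40.0], [88.0, -2.0, 45.0], [92.0, -2.0, 49.0], [96.0, -2.0, 53.0], [99.0, -2.0, 57.0], [102.0, -2.0, 61.0], [106.0, -2.0, 64.0], [109.0, -1.0, 67.0], [112.0, -1.0, 72.0], [115.0, -1.0, 75.0], [118.0, -1.0, 78.0], [121.0, -1.0, 81.0], [168.0, -2.0, -66.0], [175.0, -2.0, -67.0], [182.0, -1.0, -69.0], [189.0, -1.0, -69.0], [197.0, -1.0, -72.0], [205.0, -1.0, -72.0], [213.0, -1.0, -74.0], [220.0, -1.0, -73.0], [132.0, -1.0, 132.0], [132.0, -1.0, 139.0], [133.0, -1.0, 143.0], [132.0, -1.0, 149.0], [133.0, -1.0, 154.0], [133.0, -1.0, 158.0], [134.0, -1.0, 161.0], [136.0, -1.0, 162.0], [139.0, -1.0, 161.0], [141.0, -1.0, 162.0], [146.0, -1.0, 160.0], [148.0, -1.0, 161.0], [151.0, -1.0, 161.0]]
```

View pics/w6.png

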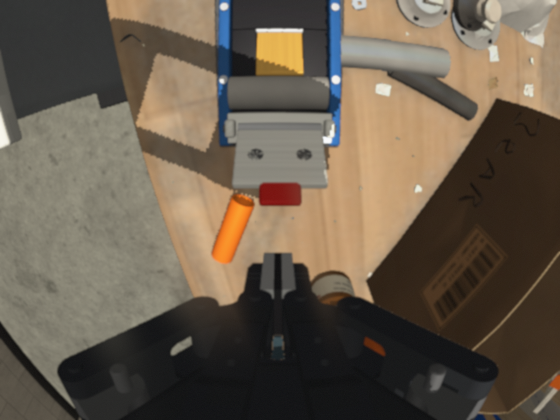

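The plate's inner face and red tab are at (280,193), and the closed fingers stand uphill of it. I'll descend behind the tab and swing the plate to about square.

Request:
{"method": "servo_tool", "body": {"series": "1 0 0 0.03 0 0 0; 1 0 0 0.061 0 0 0; 1 0 0 0.061 0 0 0; 1 0.009 0 0.059 0 0 0; 1 0.017 0 0.056 0 0 0; 1 0.025 0 0.052 0 0 0; 1 0.034 0 0.048 0 0 0; 1 0.043 0 0.044 0 0 0; 1 0.051 0 0.041 0 0 0; 1 0.058 0 0.041 0 0 0; 1 0.065 0 0.042 0 0 0; 1 0.065 0 0.042 0 0 0"}}

```text
time_s: 7.87
eef_pos: [0.4871, -0.1869, 0.1547]
eef_rot: [0.057, 0.76, 0.644, -0.065]
wrist_force: [0.2, -0.4, -1.2]
opening: 0.001
grasp_force: 0.0
```

Run:
```python
from h import *
from bench import ctrl
o=ctrl.get_obs();goto(o,23.7,0,58)
c=ctrl.camera("wrist");c["o"]=o;cv2.imwrite("pics/w7.png",c["img"][:,:,::-1])
Q=(wpts(c)-O)@A*1000
print([np.round(Q[v,277],0).tolist() for v in range(150,300,8)])
```

```text
now ramp [ 78.9  -0.2 106.7] shift [0.0552 0.0001 0.0487] turn [ 0.16 -0.04  0.08] F [ 0.2 -0.4 -1.2]
[[28.0, -1.0, 10.0], [33.0, -1.0, 12.0], [39.0, -1.0, 13.0], [42.0, -1.0, 22.0], [47.0, -1.0, 25.0], [52.0, -1.0, 26.0], [58.0, -1.0, 24.0], [68.0, -1.0, 8.0], [68.0, -1.0, 26.0], [73.0, -1.0, 27.0], [74.0, -1.0, 40.0], [63.0, -1.0, 80.0], [61.0, -1.0, 93.0], [68.0, -1.0, 87.0], [68.0, -1.0, 96.0], [68.0, -1.0, 103.0], [67.0, -1.0, 112.0], [68.0, -1.0, 117.0], [69.0, -1.0, 120.0]]
```

View pics/w7.png

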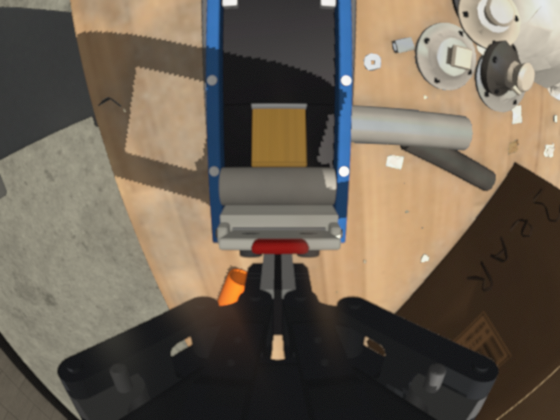

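The plate is just past square, with the tab at (280,246). The tube rests on the raised latch at x about 50. I'll swing the plate down.

Request:
{"method": "servo_tool", "body": {"series": "1 0.006 0 0.002 0 0 0; 1 0.0126 0 0.005 0 0 0; 1 0.019 0 0.008 0 0 0; 1 0.025 0 0.0114 0 0 0; 1 0.032 0 0.0155 0 0 0; 1 0.038 0 0.02 0 0 0; 1 0.0435 0 0.026 0 0 0; 1 0.0483 0 0.033 0 0 0; 1 0.0525 0 0.04 0 0 0; 1 0.055 0 0.045 0 0 0; 1 0.055 0 0.047 0 0 0; 1 0.055 0 0.047 0 0 0"}}

```text
time_s: 8.92
eef_pos: [0.4942, -0.1428, 0.0983]
eef_rot: [0.057, 0.76, 0.644, -0.066]
wrist_force: [-0.3, 0.1, 0.3]
opening: 0.004
grasp_force: 0.0
```

Request:
{"method": "servo_tool", "body": {"series": "1 0 0 0.001 0 0 0; 1 0 0 0.002 0 0 0; 1 0 0 0.003 0 0 0; 1 0 0 0.003 0 0 0"}}

```text
time_s: 9.25
eef_pos: [0.495, -0.1437, 0.0974]
eef_rot: [0.058, 0.76, 0.644, -0.065]
wrist_force: [-3.4, 2.5, 6.8]
opening: 0.0
grasp_force: 3.6
```

Run:
```python
from h import *
from bench import ctrl
o=ctrl.get_obs();goto(o,23.7,0,58)
c=ctrl.camera("wrist");c["o"]=o
Q=(wpts(c)-O)@A*1000
for u0 in (250,262):print([np.round(Q[v,u0],0).tolist() for v in range(220,310,8)])
```

```text
now ramp [25.7  0.5 57.8] shift [ 0.002  -0.0005 -0.0002] turn [ 0.2   0.01 -0.02] F [-3.4  2.5  6.8]
[[10.0, -15.0, 3.0], [14.0, -15.0, 5.0], [18.0, -15.0, 6.0], [22.0, -15.0, 8.0], [26.0, -15.0, 10.0], [31.0, -15.0, 11.0], [18.0, -12.0, 46.0], [18.0, -12.0, 53.0], [18.0, -11.0, 60.0], [12.0, -10.0, 77.0], [13.0, -10.0, 80.0], [13.0, -9.0, 86.0]]
[[-48.0, -0.0, 176.0], [14.0, -9.0, 5.0], [18.0, -9.0, 6.0], [22.0, -9.0, 8.0], [16.0, -7.0, 33.0], [20.0, -8.0, 33.0], [14.0, -7.0, 53.0], [14.0, -6.0, 61.0], [14.0, -6.0, 68.0], [13.0, -6.0, 75.0], [13.0, -5.0, 81.0], [13.0, -5.0, 85.0]]
```

Request:
{"method": "servo_tool", "body": {"series": "1 0 0 0.002 0 0 0; 1 0 0 0.002 0 0 0; 1 0 0 0.002 0 0 0; 1 0 0 -0.005 0 0 0; 1 0.005 0 -0.04 0 0 0; 1 0.01 0 -0.08 0 0 0; 1 0.01 0 -0.12 0 0 0; 1 0.01 0 -0.12 0 0 0; 1 0.01 0 -0.12 0 0 0"}}

```text
time_s: 10.05
eef_pos: [0.5013, -0.1136, 0.2161]
eef_rot: [0.061, 0.76, 0.644, -0.064]
wrist_force: [-0.2, -0.4, -0.1]
opening: 0.003
grasp_force: 0.0
```

Run:
```python
from h import *
from bench import ctrl
o=ctrl.get_obs();goto(o,23.7,0,58)
c=ctrl.camera("wrist");c["o"]=o;cv2.imwrite("pics/w8.png",c["img"][:,:,::-1])
Q=(wpts(c)-O)@A*1000
for u0 in (262,278,294):print([np.round(Q[v,u0,[0,2]],0).tolist() for v in range(130,275,6)])
```

```text
now ramp [ 16.1   1.8 180.1] shift [-0.0074 -0.003   0.1221] turn [ 0.56  0.08 -0.02] F [-0.2 -0.4 -0.1]
[[-43.0, -1.0], [-38.0, 1.0], [-33.0, 1.0], [-27.0, 1.0], [-21.0, -1.0], [-16.0, -0.0], [-10.0, 0.0], [-5.0, 0.0], [1.0, 0.0], [7.0, 2.0], [12.0, 4.0], [17.0, 6.0], [15.0, 34.0], [21.0, 33.0], [26.0, 33.0], [31.0, 33.0], [37.0, 33.0], [43.0, 32.0], [47.0, 35.0], [50.0, 41.0], [59.0, 34.0], [65.0, 34.0], [71.0, 34.0], [5.0, 176.0], [5.0, 181.0]]
[[-44.0, 0.0], [-38.0, -1.0], [-32.0, 0.0], [-27.0, -1.0], [-21.0, 0.0], [-16.0, 1.0], [-10.0, 0.0], [-4.0, 0.0], [1.0, -0.0], [7.0, 1.0], [12.0, 4.0], [17.0, 5.0], [15.0, 33.0], [20.0, 34.0], [26.0, 33.0], [31.0, 33.0], [37.0, 34.0], [42.0, 34.0], [48.0, 33.0], [54.0, 33.0], [59.0, 34.0], [5.0, 164.0], [5.0, 170.0], [5.0, 175.0], [5.0, 181.0]]
[[-44.0, 1.0], [-38.0, 1.0], [-32.0, -0.0], [-27.0, -0.0], [-21.0, 1.0], [-16.0, 1.0], [-10.0, -0.0], [-4.0, 0.0], [7.0, -29.0], [8.0, -6.0], [14.0, -4.0], [19.0, -2.0], [23.0, 7.0], [28.0, 10.0], [27.0, 30.0], [31.0, 35.0], [37.0, 33.0], [42.0, 34.0], [45.0, 41.0], [51.0, 40.0], [57.0, 40.0], [65.0, 34.0], [72.0, 33.0], [8.0, 169.0], [4.0, 183.0]]
```

View pics/w8.png

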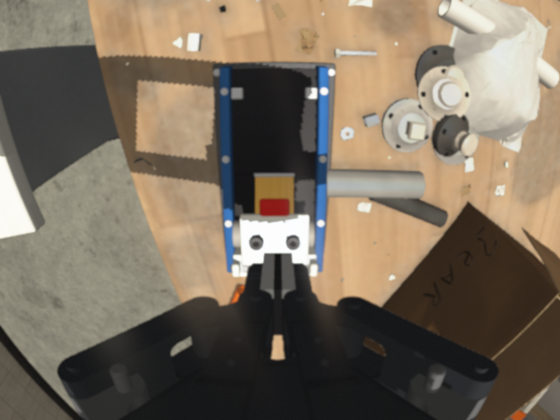

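The plate lies flat and parallel to the deck (outer face z 33 along its whole length), with the tab at (275,207). The latch slope still reads raised, and nothing else has moved. I'll hand in.

```bash
python3 -c "
from bench import ctrl
print(ctrl.hand_in())"
```

```text
the job is handed in; nothing more can be done
None
```

I pushed the tube over the latch and up to the end stop. The latch sprang up behind it, the bush plate is pressed shut over it, and the job is handed in at about 10 s; no verdict came back.

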